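# Index the drilling fixture and lock it

## Robot

A 7-joint arm with a two-finger parallel gripper is mounted at the origin on the work surface. World frame = base frame: x ahead of the robot, y to its left, z up, the work surface at z = 0. Lengths are in m, angles in rad, forces in N, time in s.
With the tool pointing down it reaches from about 0.4 to 0.85 m from the base axis. Payload 4.5 kg.
Tool frame: the origin (TCP) lies on the centre line of the jaws, within the pads' length; the fingertips stand ahead of it and the grasp point (between the pads) lies 6 mm ahead of it (r.tcp_to_tips is the x of the fingertips in the tool frame, in m); x points along the fingers, y is the direction in which the jaws open and shut, and the axes are right-handed (so a half turn about x gives the same grasp; the last joint's range is limited). The gripper opens to 88 mm and grips with 3 to 60 N. Pads are 18 mm wide; open, the fingers measure 123 mm over their backs; the gripper's body (75 mm by 187 mm) begins 45 mm behind the grasp point.
Start: joints at [-1.22, 0.689, -0.195, 1.565, 0.157, 0.902, -0.215], TCP at [0.195, 0.594, 0.264] pointing down, gripper open.
Joint ranges: [-3.01, 3.01], [-0.46, 2.08], [-1.47, 1.51], [0.13, 2.56], [-1, 4.14], [0.04, 2.09], [-2.66, 2.66]. Speed limits (rad/s): [2.57, 2.57, 3.14, 3.14, 3.14, 3.14, 3.14].

## Interface

Orientations are given as a unit quaternion [x, y, z, w].
In Python, from plant import r gives the robot as it stands.
- The arm moves only by the tool play_rows, never from a script. Its argument "targets" is a list of rows, each a list of 3 entries, a list of its own where there are three numbers: the turn, a rotation vector about the world's x, y, z in rad, then the shift along the world's x, y, z in units of 40 mm (1.0 is 40 mm), then the closure in counts, from 0 (fully open) to 255 (shut). A call has 1 to 5 rows; each row shifts and turns the commanded pose from where the row before left it; what a row does not reach is not made up. A row lasts 1/10 s, in which the tool goes at most 50 mm and 8.59 degrees, less where a joint would pass 70% of its speed; a pose out of reach is approached as far as the arm can. A call is refused whole if a number of a shift passes 1 or a number of a turn 0.15, either way. A call with a gripper value outside its range is refused whole. The fingers move at their own pace and stop on an object; "newtons" is the grip in N (left out, the last holds). Time passes only in rows, so rows that do not move let the fingers close. It gives the time, the measured TCP pose, the force and the opening at its end, in the units of the state.
- r.get_state(): the state, without advancing time (a new reading comes with each control period).
- r.snapshot(name): name is "scene" or "side" or "wrist"; returns a dict with "color" (400x640x3 uint8, red, green, blue), "fx", "fy", "cx", "cy" (pixels), "cam_to_world" (4x4, takes a point from camera to world coordinates). Camera axes: x right, y up, looking along -z (the intrinsics and any distortion apply to the point x, -y, -z); pixel columns grow to the right and rows downward; lengths in m; the calibration is good to about 2 mm. A picture is of the moment at which its call begins. There is no depth.
- r.finish_job(): hands the job in, once; it reports no verdict.
The state is a dict: "clock": time; "q": joint angles; "qd": joint speeds; "joint_torque": joint torques, N m; "tool_pos": TCP position; "eef_rot": TCP orientation; "contact_force": force on the tool from outside, world axes, zero at the start; "moment": the same for the moment, N m; "opening": opening from 0.0 (shut) to 1.0 (fully open).
Only numpy, scipy, OpenCV 4.12 (cv2) and the standard library are available. Lean on these libraries where they do the work, as an engineer would, in place of code of your own. Each camera call takes 0.05 s, during which the arm holds its last target.

## Task

Push one of the spokes of the drilling fixture round with a fingertip, either way, until the red ball points at the middle of the green mark. Then push the yellow-balled lock lever round until it is fully home against its stop pin, with the red ball still on the mark. Push gently, grip nothing, and leave the casting, the oil bottle and the wrench lying where they are.

Things in the scene. Friction and masses are not known exactly. Their poses are not given: they have to be found in the camera images.
- fixture: Fixed base of the drilling fixture: grey disc 310 mm across, 20 mm high; origin under its centre, on the work surface. A grey tongue along its -y carries a blue block 56 mm square, up to 56 mm above the work surface, centred 200 mm from the origin: the lock lever's mount.
- table_axis (a point): The upright axis of the turning part, 72.5 mm above the work surface, level with four steel spokes 90 degrees apart: 12 mm round rods, bare from 45 to 101 mm from the axis, each ending in a 22 mm ball (one red, three black). Hub 90 mm across, 59 to 85 mm high, with a tap casting clamped on top, up to 121 mm high, within 72 mm of the axis. The base's top is 46 mm below the rods.
- red_ball (a point): Centre of the red ball (22 mm) at the end of one spoke, 112 mm from table_axis and 72.5 mm above the work surface.
- mark_aim (a point): Where the red ball's centre has to come: 112 mm from table_axis, 72.5 mm above the work surface, straight in front of the green mark.
- mark: The fixed green mark: an upright block with a white centre line, 16 mm wide, 14 mm deep, from 20 to 80 mm above the work surface, 140 mm out from table_axis along this body's x (its origin lies on the axis, on the work surface). It is bolted at a different place round the base each time; the balls pass it with 10 mm to spare.
- rotor (a joint): Angle of the spokes about the upright axis, rad, growing anticlockwise seen from above; its zero has no meaning for the job. Turns either way for nearly a full turn, with a steady drag of about 0.3 N m (some 4 N at the middle of a spoke), and stays where it is left. The lock lever does not act on it.
- lock_axis (a point): Upright hinge axis of the lock lever, 200 mm from table_axis, 72.5 mm above the work surface, level with the lever's rod. The lever's hub is 34 mm across, up to 84 mm high, on the fixed blue block.
- yellow_ball (a point): Centre of the yellow ball (24 mm) at the end of the level lock lever, 92 mm from lock_axis and 72.5 mm above the work surface. The lever is a 12 mm round steel rod, bare up to 80 mm from its axis; beyond 40 mm it is clear of the block at any angle.
- lock (a joint): Angle of the lock lever, rad: 0 when it points straight away from table_axis, growing as it swings clockwise seen from above; at 1.57 it is home against a 10 mm steel stop pin on the block and points roughly towards the robot. Drag about 0.15 N m (some 2 N at the rod); stays where it is left.
- spare_casting: Loose aluminium tap casting, a barrel 38 mm across and 30 mm high with a tapered handle along its x, reaching 93 mm from the barrel; origin under the barrel. To be left alone.
- oil_bottle: Loose closed yellow bottle with a black cap, 54 mm across, 130 mm high, standing; origin at the centre of its underside. To be left alone.
- wrench: Loose steel wrench, 160 mm long, lying along its x; origin at its underside. To be left alone.

How it is judged:
On the way, in this order (a step that is already met when the one before it is completed fails the run):
1. the red ball is on the green mark (within 8 mm), the lock lever still open (horizontal distance between red_ball and mark_aim below 0.008 m and value of joint lock below 0.6 rad), for 0.3 s.
2. the lock lever is home with the red ball still on the mark (horizontal distance between red_ball and mark_aim below 0.008 m and value of joint lock above 1.47 rad), for 0.3 s.
At the end, for the whole second after the job is handed in: The red ball's centre is within 8 mm (level distance) of mark_aim, the lock lever stands at 1.47 rad or more (its stop is 1.57), both are at rest, and the casting, bottle and wrench are within 20 mm of where they were (all of step 2 and velocity of joint rotor between -0.1 and 0.1 rad/s and velocity of joint lock between -0.1 and 0.1 rad/s and distance of each of spare_casting, oil_bottle, wrench from where it was at the start of the episode below 0.02 m); the robot touches nothing.
It fails at once if the spare casting is moved or lifted by more than 20 mm (distance of spare_casting from where it was at the start of the episode above 0.02 m).
It fails at once if the oil bottle is moved or lifted by more than 20 mm (distance of oil_bottle from where it was at the start of the episode above 0.02 m).
It fails at once if the wrench is moved or lifted by more than 20 mm (distance of wrench from where it was at the start of the episode above 0.02 m).
It fails at once if the indexing table is gripped or pushed roughly (finger force over 35 N) (contact force between the fingers and rotor above 35 N).
It fails at once if the lock lever is gripped or pushed roughly (finger force over 35 N) (contact force between the fingers and lock above 35 N).
It also fails if it takes over 64 s, if anything falls off the work surface, if the arm or the gripper's body presses on something with over 40 N, if the wrist force passes 120 N, or if a joint passes its speed limit or range.

## Working session

There is one attempt and no reset: what is moved stays moved. The work goes in short steps, Python scripts to look and compute and a tool call to move; the robot and the scene stay as the last step left them, time stands still between calls to the robot, and variables do not carry over. Pictures are saved under pics/ and viewed, and the job is handed in when it is done.

Besides the shell and the picture viewer there is one more tool, called as name(argument=value, ...) on one line, values as JSON. play_rows: Moves the arm, as the interface text tells. Its arguments: {"type":"object","properties":{"targets":{"type":"array","items":{"type":"array"}},"newtons":{"type":"number"}},"required":["targets"]}

```bash
ls; mkdir -p pics; python3 - <<'E'
from plant import r
import cv2
print(r.get_state(), r.tcp_to_tips)
for n in ["scene","side","wrist"]:
    s=r.snapshot(n); cv2.imwrite(f"pics/{n}0.png",s["color"][:,:,::-1])
    print(n,{k:v for k,v in s.items() if k!="color"})
E
```

```text
pics
{'clock': 0.0, 'q': array([-1.22018793,  0.6899643 , -0.19454833,  1.56633955,  0.15732271,
        0.90250642, -0.21510584]), 'qd': array([ 9.16541133e-05, -5.00564858e-04, -8.27128936e-04, -2.03286696e-03,
        1.71227295e-03, -5.34015023e-04, -1.91551141e-03]), 'joint_torque': array([ 5.89352458e-04, -5.27554107e+01, -1.26690332e+00, -1.53428221e+01,
       -5.27124968e-02,  6.71557340e-03,  1.75108448e-04]), 'tool_pos': array([0.1945592 , 0.59332888, 0.26292435]), 'eef_rot': array([ 0.11085794,  0.69831577, -0.11214085,  0.69820487]), 'contact_force': array([-0.31246262, -0.68623665, -0.06641801]), 'moment': array([ 0.04288365, -0.0092108 , -0.02877801]), 'opening': 0.9978014154757666} 0.025
scene {'fx': 448.02229241513425, 'fy': 448.02229241513425, 'cx': 315.64275551779883, 'cy': 191.61984984054496, 'cam_to_world': array([[-0.64426224, -0.57050807,  0.50935912,  1.13866101],
       [ 0.76471462, -0.47031326,  0.44047361,  0.49139883],
       [-0.0117354 ,  0.67329487,  0.73928093,  0.81332013],
       [ 0.        ,  0.        ,  0.        ,  1.        ]])}
side {'fx': 489.7270457233973, 'fy': 489.7270457233973, 'cx': 314.80341767349904, 'cy': 197.77833927790857, 'cam_to_world': array([[-0.9465125 ,  0.16730195, -0.27590604,  0.34677774],
       [-0.32249465, -0.5184574 ,  0.79195904,  0.84611179],
       [-0.01054923,  0.83857736,  0.54468039,  0.64250165],
       [ 0.        ,  0.        ,  0.        ,  1.        ]])}
wrist {'fx': 328.5151559929577, 'fy': 328.5151559929577, 'cx': 319.2947331857928, 'cy': 196.437600966326, 'cam_to_world': array([[ 0.31194749, -0.91258298, -0.26435027,  0.125212  ],
       [ 0.95009479,  0.29876719,  0.08976664,  0.61772926],
       [-0.00294032, -0.27916029,  0.96024001,  0.38478531],
       [ 0.        ,  0.        ,  0.        ,  1.        ]])}
```

View pics/scene0.png

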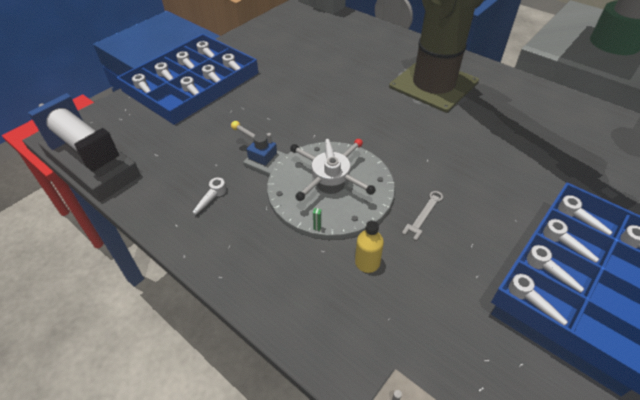

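View pics/side0.png

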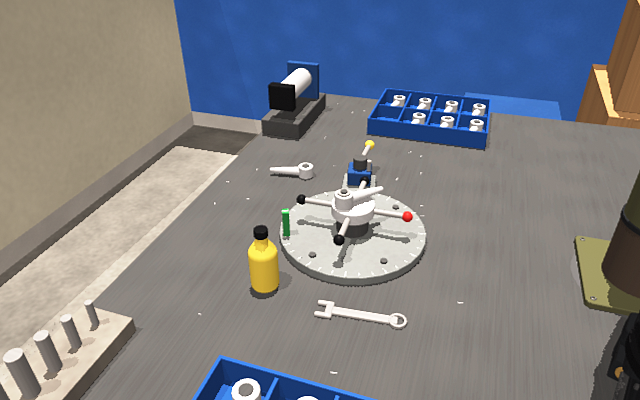

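View pics/wrist0.png

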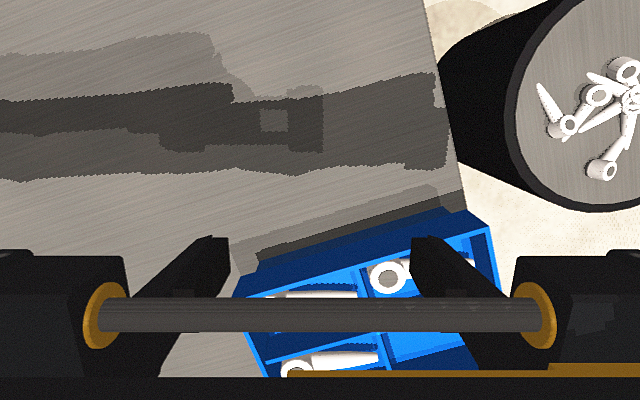

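The scene view shows the red ball near (360,143), black balls at (294,148), (300,196) and (371,189), the green mark at (317,218) and the yellow ball at (235,125). The bottle is at (369,250), the wrench at (425,215) and the casting at (210,195). In the side view, red is at (407,216), green at (286,222) and yellow at (370,145). Next I'll measure these.

```bash
cat > h.py <<'E'
import numpy as np, cv2
from plant import r
def ray(s,u,v):
    T=s["cam_to_world"]; d=np.array([(u-s["cx"])/s["fx"],-(v-s["cy"])/s["fy"],-1.0])
    return T[:3,3], T[:3,:3]@d
def plane(s,u,v,z):
    o,d=ray(s,u,v); return o+d*(z-o[2])/d[2]
def two(s1,p1,s2,p2):
    o1,d1=ray(s1,*p1);o2,d2=ray(s2,*p2)
    A=np.array([d1,-d2]).T; t=np.linalg.lstsq(A,o2-o1,rcond=None)[0]
    a=o1+t[0]*d1;b=o2+t[1]*d2
    return (a+b)/2,np.linalg.norm(a-b)
def blobs(s,col,roi=None,mina=6):
    h=cv2.cvtColor(s["color"],cv2.COLOR_RGB2HSV)
    H,S,V=[h[...,i].astype(int) for i in range(3)]
    m={"red":((H<6)|(H>174))&(S>150)&(V>90),"yellow":(H>20)&(H<34)&(S>130)&(V>110),
       "green":(H>50)&(H<80)&(S>90)&(V>40),"black":(V<45)}[col].astype(np.uint8)
    if roi:
        k=np.zeros_like(m);k[roi[1]:roi[3],roi[0]:roi[2]]=1;m&=k
    n,l,st,c=cv2.connectedComponentsWithStats(m)
    return [(c[i].round(2).tolist(),st[i].tolist()) for i in range(1,n) if st[i,4]>=mina]
E
python3 - <<'E'
from h import *
a=r.snapshot("scene");b=r.snapshot("side")
for c in ["red","yellow","green","black"]:
    print(c,"\n scene",blobs(a,c,(180,90,450,290)),"\n side",blobs(b,c,(220,120,450,330)))
for n,s,box in(("scene",a,(180,90,460,290)),("side",b,(230,120,450,340))):
    x=s["color"][box[1]:box[3],box[0]:box[2],::-1]; cv2.imwrite(f"pics/{n}_c.png",cv2.resize(x,None,fx=2.7,fy=2.7,interpolation=cv2.INTER_CUBIC))
E
```

```text
red 
 scene [([358.61, 141.57], [355, 139, 7, 7, 28])] 
 side [([406.79, 216.31], [402, 212, 10, 10, 78])]
yellow 
 scene [([234.34, 124.24], [231, 121, 8, 8, 38]), ([368.44, 251.38], [356, 231, 27, 41, 857])] 
 side [([369.5, 143.8], [365, 140, 9, 10, 44]), ([263.29, 265.65], [248, 238, 31, 55, 1413])]
green 
 scene [([314.12, 210.75], [313, 209, 3, 5, 8]), ([318.93, 217.19], [318, 210, 3, 19, 27])] 
 side [([285.0, 208.67], [282, 208, 6, 2, 9]), ([285.67, 223.37], [282, 212, 8, 24, 147])]
black 
 scene [([372.07, 231.87], [368, 230, 9, 4, 15])] 
 side [([301.3, 122.8], [299, 120, 5, 6, 10]), ([307.74, 127.14], [299, 120, 16, 19, 35]), ([287.95, 175.48], [279, 175, 19, 2, 21]), ([364.61, 179.64], [360, 177, 9, 8, 33]), ([300.74, 199.39], [297, 195, 8, 9, 54]), ([338.42, 225.96], [336, 222, 6, 10, 24]), ([260.29, 232.38], [254, 226, 14, 14, 162]), ([338.47, 239.81], [334, 235, 10, 10, 79])]
```

View pics/scene_c.png

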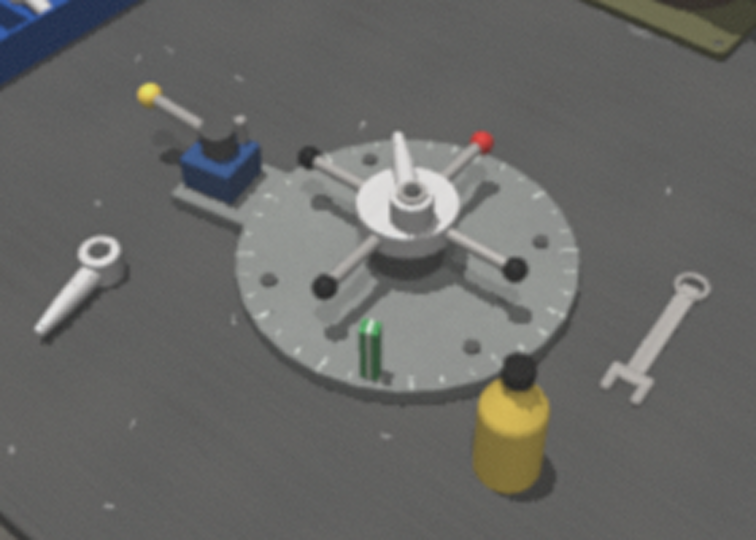

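View pics/side_c.png

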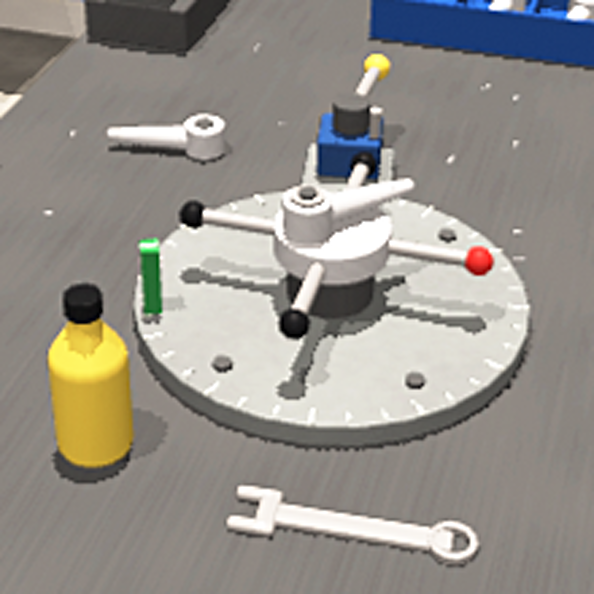

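```bash
python3 - <<'E'
from h import *
a=r.snapshot("scene");b=r.snapshot("side");np.set_printoptions(precision=4,suppress=True)
P={"red":((358.6,142.4),(406.8,216.3)),"b1":((294.4,148.2),(364.7,180.5)),"b2":((300.4,196.3),(300.9,199.3)),"b3":((370.7,189.4),(338.5,239.8)),"yel":((234.6,124.4),(369.6,144.1))}
Q={}
for k,(p,q) in P.items():
    x,g=two(a,p,b,q); pa,pb=plane(a,*p,.0725),plane(b,*q,.0725); Q[k]=(pa+pb)/2
    print(k,"tri",x,"gap",g.round(4),"planes",pa[:2],pb[:2])
c=(Q["red"]+Q["b1"]+Q["b2"]+Q["b3"])/4; print("axis",c)
for k in Q: d=Q[k]-c; print(k,np.linalg.norm(d[:2]),np.degrees(np.arctan2(d[1],d[0])))
# green mark top z=0.08 : top face
for p,q in (((317.3,210.2),(285.2,209.4)),):
    x,g=two(a,p,b,q); print("mark top",x,g,plane(a,*p,.08),plane(b,*q,.08))
    m=(plane(a,*p,.08)+plane(b,*q,.08))/2-c; print(np.linalg.norm(m[:2]),np.degrees(np.arctan2(m[1],m[0])))
# bottle cap top z .13, bottle base
print("cap",plane(a,372.2,223.5,.13),plane(b,260.5,229,.13))
for n,(p,q) in {"casting":((216.5,186),(306,171)),"castT":((195,212),(272,170)),"wr1":((436,196),(399,320)),"wr2":((413,232),(322,311))}.items():
    print(n,plane(a,*p,.01)[:2],plane(b,*q,.01)[:2])
E
```

```text
red tri [0.4367 0.0277 0.0747] gap 0.0009 planes [0.4341 0.0258] [0.4372 0.0252]
b1 tri [ 0.5513 -0.0831  0.0732] gap 0.0008 planes [ 0.5511 -0.0831] [ 0.5515 -0.0849]
b2 tri [0.6612 0.0336 0.0736] gap 0.0 planes [0.6605 0.033 ] [0.6618 0.032 ]
b3 tri [0.5457 0.1418 0.0734] gap 0.0009 planes [0.5445 0.1409] [0.546  0.1413]
yel tri [ 0.5827 -0.2632  0.0737] gap 0.0006 planes [ 0.5815 -0.2648] [ 0.5833 -0.265 ]
axis [0.5483 0.0288 0.0725]
red 0.11272772235296136 -178.34796234439753
b1 0.11286266953926957 -88.49344401493366
b2 0.11282491075479358 1.8916161323605214
b3 0.11239069848682322 91.55498812170913
yel 0.29566026959368347 -83.38805931174083
mark top [0.6735 0.0927 0.0829] 0.0012545725949148763 [0.6722 0.0917 0.08  ] [0.6751 0.0879 0.08  ]
0.13935291441246486 25.97485446207478
cap [0.6621 0.2224 0.13  ] [0.6646 0.2253 0.13  ]
casting [ 0.7262 -0.1877] [ 0.7299 -0.1871]
castT [ 0.814  -0.1634] [ 0.816 -0.165]
wr1 [0.4127 0.2443] [0.4066 0.2452]
wr2 [0.5401 0.2593] [0.538  0.2666]
```

```bash
python3 - <<'E'
import cv2
for n,box in(("scene",(290,190,345,240)),("side",(265,195,310,245))):
    x=cv2.imread(f"pics/{n}0.png")[box[1]:box[3],box[0]:box[2]]; cv2.imwrite(f"pics/{n}_m.png",cv2.resize(x,None,fx=10,fy=10,interpolation=cv2.INTER_NEAREST))
E
```

```text
(no output)
```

View pics/scene_m.png

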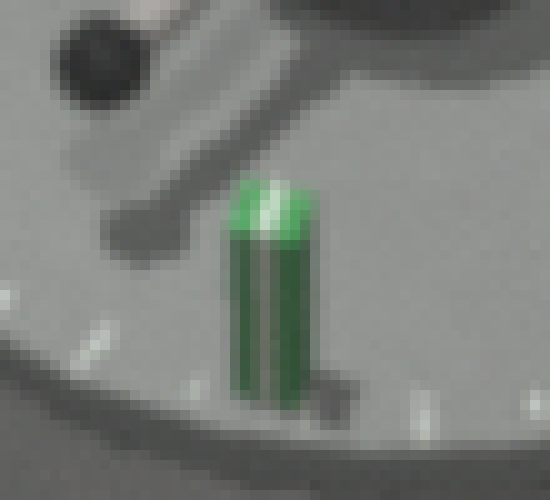

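View pics/side_m.png

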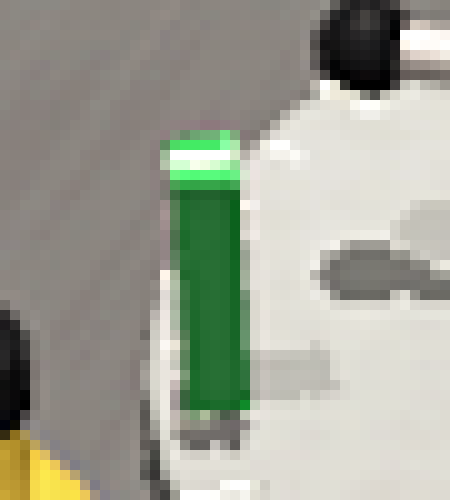

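```bash
python3 - <<'E'
from h import *
from scipy.spatial.transform import Rotation as R
a=r.snapshot("scene");b=r.snapshot("side");np.set_printoptions(precision=4,suppress=True)
B=[((358.6,142.4),(406.8,216.3)),((294.4,148.2),(364.7,180.5)),((300.4,196.3),(300.9,199.3)),((370.7,189.4),(338.5,239.8))]
for n,s,i,m,l0,l1 in(("scene",a,0,(316.5,210.5),(316.2,214),(316.2,229)),("side",b,1,(284.8,210.5),None,None)):
    c=np.mean([plane(s,*p[i],.0725) for p in B],0); d=plane(s,*m,.08)-c
    print(n,"axis",c,"mark r",np.hypot(*d[:2]),np.degrees(np.arctan2(d[1],d[0])))
    if l0:
        for p,z in((l0,.077),(l1,.022)):
            d=plane(s,*p,z)-c; print("  line",np.hypot(*d[:2]),np.degrees(np.arctan2(d[1],d[0])))
st=r.get_state(); print(R.from_quat(st["eef_rot"]).as_matrix(), st["clock"])
# lock hub top z .084
print("lockhub", plane(a,180+219/2.7,90+135/2.7,.084),plane(b,230+351/2.7,120+100/2.7,.084))
E
```

```text
scene axis [0.5476 0.0292 0.0725] mark r 0.14063103063002372 26.07605957681791
  line 0.14776308873163252 26.496075834073682
  line 0.14577089883003677 26.066139215245553
side axis [0.5491 0.0284 0.0725] mark r 0.14039975376224895 26.845526807843505
[[-0.      0.3115  0.9503]
 [-0.0001  0.9503 -0.3115]
 [-1.     -0.0001 -0.    ]] 0.45
lockhub [ 0.5901 -0.1578  0.084 ] [ 0.5844 -0.1689  0.084 ]
```

Axis is about (0.548, 0.029) and the ball radii come to 112.5 mm, against 112 expected. The red ball is at -178.3° and the mark at about 26.4°. That means a clockwise turn of about 155°, which I'll make by pushing the far black spoke (+1.9°) clockwise. First I'll move over with the fingers shut.

play_rows(targets=[[[0,0,0],[0.4,-0.5,0],255],[[0,0,0],[0.7,-0.88,0],255],[[0,0,0],[0.7,-0.88,0],255],[[0,0,0],[0.7,-0.88,0],255],[[0,0,0],[0.7,-0.88,0],255]], newtons=20)

```text
clock: 0.95
tool_pos: [0.3236, 0.4318, 0.2639]
eef_rot: [0.112, 0.698, -0.111, 0.698]
contact_force: [0.1, 0.9, -0.1]
opening: 0.57
```

play_rows(targets=[[[0,0,0],[0.7,-0.88,0],255],[[0,0,0],[0.7,-0.88,0],255],[[0,0,0],[0.7,-0.88,0],255],[[0,0,0],[0.7,-0.88,0],255],[[0,0,0],[0.7,-0.88,0],255]])

```text
clock: 1.45
tool_pos: [0.4637, 0.2557, 0.264]
eef_rot: [0.112, 0.698, -0.111, 0.698]
contact_force: [0.2, 0.6, -1.3]
opening: 0.115
```

play_rows(targets=[[[0,0,0],[0.7,-0.88,0],255],[[0,0,0],[0.7,-0.88,0],255],[[0,0,0],[0.7,-0.88,0],255],[[0,0,0],[0.7,-0.88,0],255],[[0,0,0],[0.4,-0.5,0],255]])

```text
clock: 1.95
tool_pos: [0.5929, 0.0917, 0.2637]
eef_rot: [0.113, 0.697, -0.114, 0.699]
contact_force: [-0.2, -0.1, -0.1]
opening: 0.006
```

```bash
python3 - <<'E'
from h import *
s=r.snapshot("wrist"); cv2.imwrite("pics/w1.png",s["color"][:,:,::-1]);cv2.imwrite("pics/s1.png",r.snapshot("scene")["color"][:,:,::-1])
print(r.get_state()["tool_pos"],r.get_state()["q"].round(2))
E
```

```text
[0.5931764  0.09087857 0.26342819] [-0.08  0.66 -0.26  1.64  0.21  0.87  0.82]
```

View pics/w1.png

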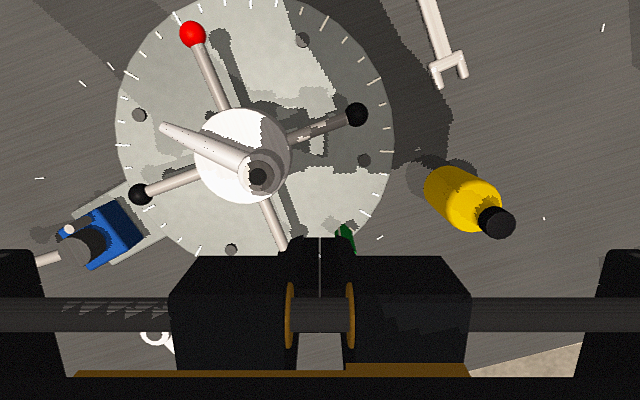

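View pics/s1.png

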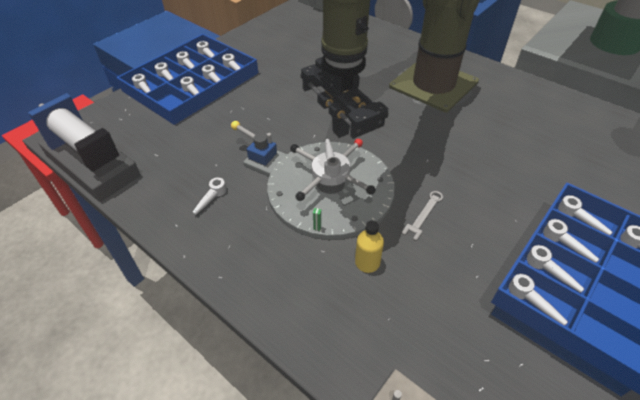

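The wrist view from above shows red at (192,33), black balls at (357,114) and (141,195), and green just beside the shut fingertips at (345,237). The bottle is well clear at (470,200). Next I'll move beside the far spoke and descend in the gap near the mark's bearing.

play_rows(targets=[[[0,0,0],[0.65,-0.62,0],255],[[0,0,0],[0,0,-0.8],255],[[0,0,0],[0,0,-0.9],255],[[0,0,0],[0,0,-0.9],255],[[0,0,0],[0,0,-0.4],255]])

```text
clock: 2.55
tool_pos: [0.6142, 0.0727, 0.1407]
eef_rot: [0.111, 0.7, -0.111, 0.696]
contact_force: [-0.3, -0.1, -0.4]
opening: 0.007
```

```bash
python3 - <<'E'
from h import *
for n in("wrist","scene","side"): cv2.imwrite(f"pics/{n}2.png",r.snapshot(n)["color"][:,:,::-1])
print(r.get_state()["tool_pos"])
a=cv2.imread("pics/scene2.png")[90:290,200:440];b=cv2.imread("pics/side2.png")[120:320,240:480]
cv2.imwrite("pics/c2.png",np.hstack([cv2.resize(a,None,fx=1.65,fy=1.65),cv2.resize(b,None,fx=1.65,fy=1.65)]))
E
```

```text
[0.61565318 0.07266853 0.14304737]
```

View pics/c2.png

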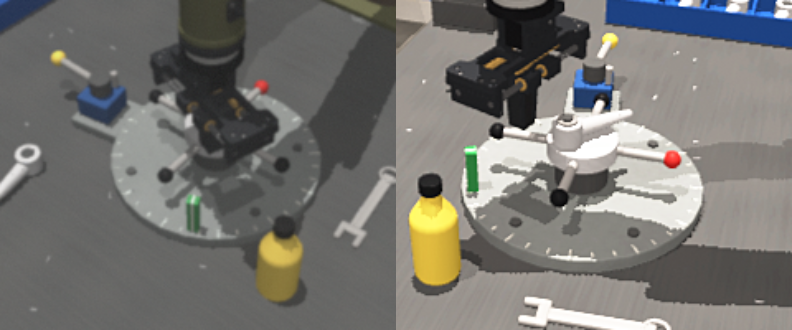

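View pics/wrist2.png

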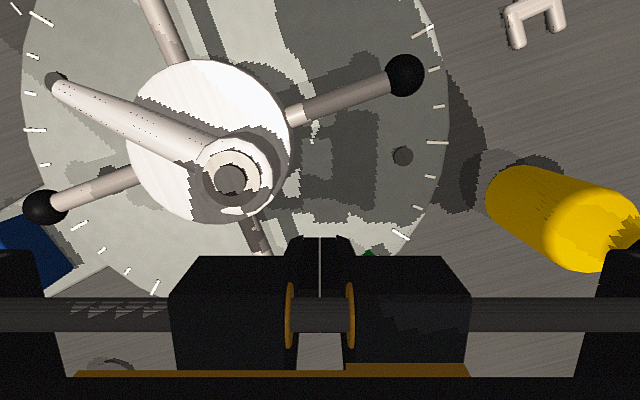

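The fingers hang in the gap between the far spoke and the mark, with the bottle clear. Continuing down to TCP z of about 0.089.

play_rows(targets=[[[0,0,0],[0,0,-0.35],255],[[0,0,0],[0,0,-0.35],255],[[0,0,0],[0,0,-0.35],255],[[0,0,0],[0,0,-0.2],255],[[0,0,0],[0,0,0],255]])

```text
clock: 3.2
tool_pos: [0.6157, 0.0713, 0.0922]
eef_rot: [0.111, 0.699, -0.112, 0.697]
contact_force: [-0.2, 0.6, -0.1]
opening: 0.004
```

```bash
python3 - <<'E'
import numpy as np
a=np.radians(np.arange(32,-150,-7)); p=2*np.array([np.cos(a),np.sin(a)]).T
for i,d in enumerate(np.diff(p,axis=0)): print(np.degrees(a[i+1]).round(),d.round(2), (np.array([.5483,.0288])+p[i+1]*.04).round(3))
E
```

```text
25.0 [ 0.12 -0.21] [0.621 0.063]
18.0 [ 0.09 -0.23] [0.624 0.054]
11.0 [ 0.06 -0.24] [0.627 0.044]
4.0 [ 0.03 -0.24] [0.628 0.034]
-3.0 [ 0.   -0.24] [0.628 0.025]
-10.0 [-0.03 -0.24] [0.627 0.015]
-17.0 [-0.06 -0.24] [0.625 0.005]
-24.0 [-0.09 -0.23] [ 0.621 -0.004]
-31.0 [-0.11 -0.22] [ 0.617 -0.012]
-38.0 [-0.14 -0.2 ] [ 0.611 -0.02 ]
-45.0 [-0.16 -0.18] [ 0.605 -0.028]
-52.0 [-0.18 -0.16] [ 0.598 -0.034]
-59.0 [-0.2  -0.14] [ 0.59 -0.04]
-66.0 [-0.22 -0.11] [ 0.581 -0.044]
-73.0 [-0.23 -0.09] [ 0.572 -0.048]
-80.0 [-0.24 -0.06] [ 0.562 -0.05 ]
-87.0 [-0.24 -0.03] [ 0.552 -0.051]
-94.0 [-0.24  0.  ] [ 0.543 -0.051]
-101.0 [-0.24  0.03] [ 0.533 -0.05 ]
-108.0 [-0.24  0.06] [ 0.524 -0.047]
-115.0 [-0.23  0.09] [ 0.514 -0.044]
-122.0 [-0.21  0.12] [ 0.506 -0.039]
-129.0 [-0.2   0.14] [ 0.498 -0.033]
-136.0 [-0.18  0.16] [ 0.491 -0.027]
-143.0 [-0.16  0.19] [ 0.484 -0.019]
```

play_rows(targets=[[[0,0,0],[0.1,-0.1,-0.05],255],[[0,0,0],[0.05,-0.12,0],255],[[0,0,0],[0.05,-0.12,0],255],[[0,0,0],[0.05,-0.12,0],255],[[0,0,0],[0.03,-0.12,0],255]])

```text
clock: 3.7
tool_pos: [0.6272, 0.0498, 0.0919]
eef_rot: [0.112, 0.699, -0.11, 0.698]
contact_force: [-3.5, 4.6, 2.1]
opening: 0.005
```

play_rows(targets=[[[0,0,0],[0.03,-0.15,0],255],[[0,0,0],[0.02,-0.2,0],255],[[0,0,0],[0,-0.24,0],255],[[0,0,0],[-0.03,-0.24,0],255],[[0,0,0],[-0.06,-0.24,0],255]])

```text
clock: 4.2
tool_pos: [0.6264, 0.0096, 0.092]
eef_rot: [0.113, 0.698, -0.108, 0.698]
contact_force: [-0.4, 8.0, -0.8]
opening: 0.003
```

play_rows(targets=[[[0,0,0],[-0.08,-0.23,-0.02],255],[[0,0,0],[-0.1,-0.22,-0.02],255],[[0,0,0],[-0.13,-0.21,0],255],[[0,0,0],[-0.15,-0.19,0],255],[[0,0,0],[-0.17,-0.17,0],255]])

```text
clock: 4.7
tool_pos: [0.6037, -0.0324, 0.0911]
eef_rot: [0.113, 0.696, -0.109, 0.7]
contact_force: [2.4, 6.3, -0.5]
opening: 0.004
```

```bash
python3 - <<'E'
from h import *
a=r.snapshot("scene")["color"][90:290,200:440,::-1];b=r.snapshot("side")["color"][120:320,240:480,::-1]
cv2.imwrite("pics/c3.png",np.hstack([cv2.resize(a,None,fx=1.65,fy=1.65),cv2.resize(b,None,fx=1.65,fy=1.65)]))
E
```

```text
(no output)
```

View pics/c3.png

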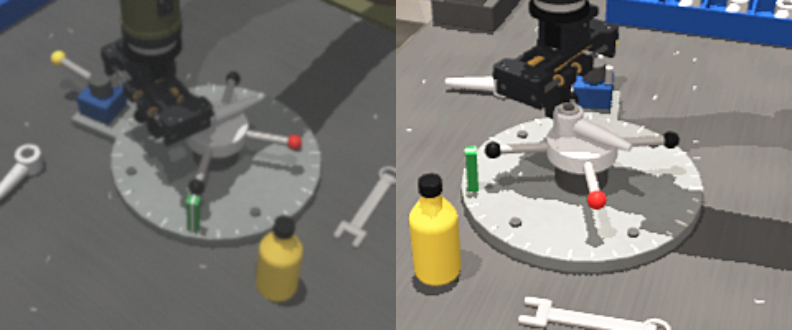

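```bash
cat > m.py <<'E'
from h import *
np.set_printoptions(precision=4,suppress=True)
ax={"scene":np.array([.5476,.0292]),"side":np.array([.5491,.0284])}
for n,roi in(("scene",(250,120,410,245)),("side",(262,170,440,290))):
    s=r.snapshot(n)
    for c,st in blobs(s,"red",roi):
        # centre of bounding box & centroid
        u,v=(c[0],c[1]) ; d=plane(s,u,v,.0725)[:2]-ax[n]
        print(n,c,st,"r",np.hypot(*d).round(4),"ang",np.degrees(np.arctan2(d[1],d[0])).round(2))
t=r.get_state(); d=t["tool_pos"][:2]-[.5483,.0288]
print("tcp",t["tool_pos"],"rel r",np.hypot(*d).round(4),"ang",np.degrees(np.arctan2(d[1],d[0])).round(1),"F",t["contact_force"],t["clock"])
E
python3 m.py
```

```text
scene [377.78, 176.76] [375, 173, 7, 8, 46] r 0.1112 ang 114.27
side [361.12, 240.87] [356, 236, 11, 11, 100] r 0.1121 ang 113.32
tcp [ 0.6022 -0.0349  0.0907] rel r 0.0835 ang -49.8 F [1.3063 2.2097 2.0778] 4.9
```

play_rows(targets=[[[0,0,0],[-0.26,-0.12,0],255],[[0,0,0],[-0.22,-0.11,0],255],[[0,0,0],[-0.23,-0.09,0],255],[[0,0,0],[-0.24,-0.06,0],255],[[0,0,0],[-0.24,-0.03,0],255]])

```text
clock: 5.4
tool_pos: [0.5567, -0.0509, 0.0909]
eef_rot: [0.112, 0.696, -0.11, 0.701]
contact_force: [6.5, 1.9, -0.2]
opening: 0.002
```

play_rows(targets=[[[0,0,0],[-0.24,0,0],255],[[0,0,0],[-0.24,0.03,0],255],[[0,0,0],[-0.24,0.06,0],255],[[0,0,0],[-0.2,0.08,0],255],[[0,0,0],[-0.1,0.04,0],255]])

```text
clock: 5.9
tool_pos: [0.5167, -0.0434, 0.091]
eef_rot: [0.112, 0.695, -0.111, 0.701]
contact_force: [6.2, -0.3, -0.1]
opening: 0.004
```

```bash
python3 m.py; python3 - <<'E'
from h import *
a=r.snapshot("scene")["color"][90:290,200:440,::-1];b=r.snapshot("side")["color"][120:320,240:480,::-1]
cv2.imwrite("pics/c4.png",np.hstack([cv2.resize(a,None,fx=1.65,fy=1.65),cv2.resize(b,None,fx=1.65,fy=1.65)]))
E
```

```text
scene [341.83, 202.9] [338, 199, 8, 8, 48] r 0.1111 ang 51.1
side [306.24, 224.78] [302, 220, 10, 11, 80] r 0.1119 ang 50.65
tcp [ 0.5154 -0.0437  0.0908] rel r 0.0796 ang -114.4 F [ 4.7802 -0.6479  1.0203] 6.0
```

View pics/c4.png

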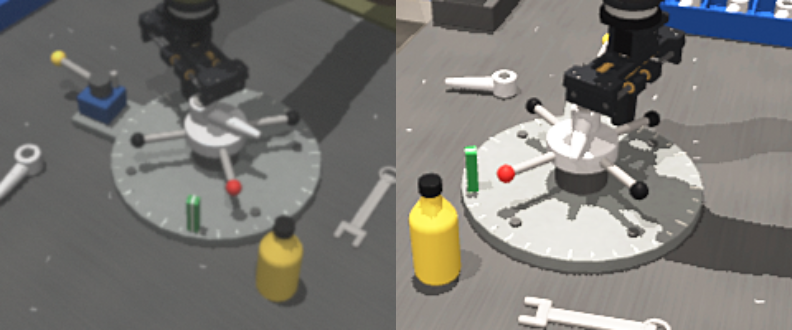

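play_rows(targets=[[[0,0,0],[-0.15,0.08,0],255],[[0,0,0],[-0.15,0.09,0],255],[[0,0,0],[-0.13,0.1,0],255],[[0,0,0],[0,0,0],255]])

```text
clock: 6.5
tool_pos: [0.4959, -0.033, 0.0903]
eef_rot: [0.111, 0.698, -0.112, 0.699]
contact_force: [4.0, -1.8, 0.6]
opening: 0.007
```

```bash
python3 m.py
```

```text
scene [326.47, 203.57] [323, 200, 8, 8, 51] r 0.1113 ang 33.71
side [300.0, 216.38] [296, 212, 9, 10, 76] r 0.1123 ang 34.4
tcp [ 0.4955 -0.0333  0.0901] rel r 0.0815 ang -130.4 F [ 4.0304 -0.8333  0.9849] 6.6
```

play_rows(targets=[[[0,0,0],[-0.06,0.05,0],255],[[0,0,0],[-0.06,0.05,0],255],[[0,0,0],[-0.05,0.05,0],255],[[0,0,0],[0,0,0],255],[[0,0,0],[0,0,0],255]])

```text
clock: 7.1
tool_pos: [0.4887, -0.027, 0.0901]
eef_rot: [0.112, 0.698, -0.112, 0.698]
contact_force: [3.7, -2.0, -0.3]
opening: 0.008
```

```bash
python3 m.py
```

```text
scene [320.63, 202.89] [317, 200, 8, 7, 46] r 0.1114 ang 27.07
side [298.79, 212.66] [294, 208, 10, 10, 73] r 0.1122 ang 27.49
tcp [ 0.4887 -0.0269  0.0901] rel r 0.0816 ang -136.9 F [ 4.0336 -1.5941  0.1521] 7.2
```

play_rows(targets=[[[0,0,0],[-0.015,0.015,0],255],[[0,0,0],[0,0,0],255],[[0,0,0],[0,0,0],255]])

```text
clock: 7.5
tool_pos: [0.4878, -0.0261, 0.0901]
eef_rot: [0.111, 0.698, -0.112, 0.698]
contact_force: [1.8, -3.2, -0.0]
opening: 0.005
```

```bash
python3 m.py; python3 - <<'E'
from h import *
a=r.snapshot("scene")["color"][185:245,270:350,::-1];b=r.snapshot("side")["color"][190:250,260:340,::-1]
cv2.imwrite("pics/c5.png",np.hstack([cv2.resize(a,None,fx=5,fy=5,interpolation=0),cv2.resize(b,None,fx=5,fy=5,interpolation=0)]))
E
```

```text
scene [319.84, 202.81] [316, 200, 8, 7, 43] r 0.1116 ang 26.18
side [298.64, 212.29] [294, 208, 10, 10, 73] r 0.1124 ang 26.8
tcp [ 0.4878 -0.0261  0.0901] rel r 0.0817 ang -137.8 F [ 2.87   -1.9472  0.2484] 7.6
```

View pics/c5.png

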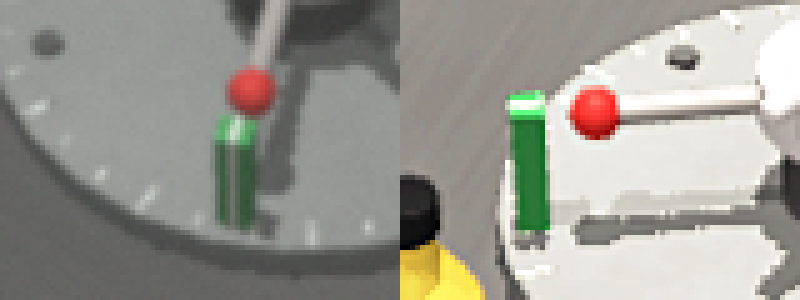

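The red ball sits on the mark's bearing in both views: 26.2° against 26.1° in the scene view, and 26.8° against 26.85° in the side view. Backing off and lifting.

play_rows(targets=[[[0,0,0],[0.1,-0.1,0],255],[[0,0,0],[0.15,-0.15,0],255],[[0,0,0],[0,0,0.6],255],[[0,0,0],[0,0,0.8],255],[[0,0,0],[0,0,0.8],255]])

```text
clock: 8.2
tool_pos: [0.497, -0.036, 0.1786]
eef_rot: [0.111, 0.699, -0.111, 0.697]
contact_force: [0.7, 0.0, 0.2]
opening: 0.004
```

```bash
python3 m.py; python3 - <<'E'
from h import *
S=[r.snapshot("scene"),r.snapshot("side")]
for s in S: print([ (c,plane(s,*c,.0725)) for c,st in blobs(s,"yellow",(220,110,400,180))])
a=S[0]["color"][100:180,210:310,::-1];b=S[1]["color"][130:210,320:420,::-1]
cv2.imwrite("pics/c6.png",np.hstack([cv2.resize(a,None,fx=4,fy=4,interpolation=0),cv2.resize(b,None,fx=4,fy=4,interpolation=0)]))
w=r.snapshot("wrist");cv2.imwrite("pics/w6.png",w["color"][:,:,::-1])
E
```

```text
scene [319.82, 202.73] [316, 199, 8, 8, 44] r 0.1113 ang 26.13
side [298.64, 212.29] [294, 208, 10, 10, 73] r 0.1124 ang 26.8
tcp [ 0.4995 -0.036   0.1811] rel r 0.0811 ang -127.0 F [0.2718 0.1858 0.1912] 8.3
[([234.31, 124.33], array([ 0.58180177, -0.26562239,  0.0725    ]))]
[]
```

View pics/c6.png

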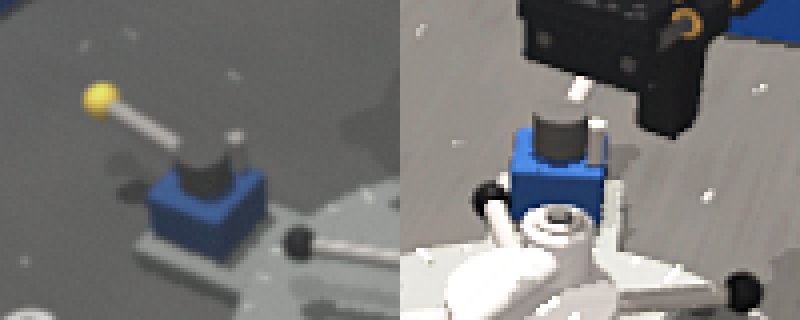

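View pics/w6.png

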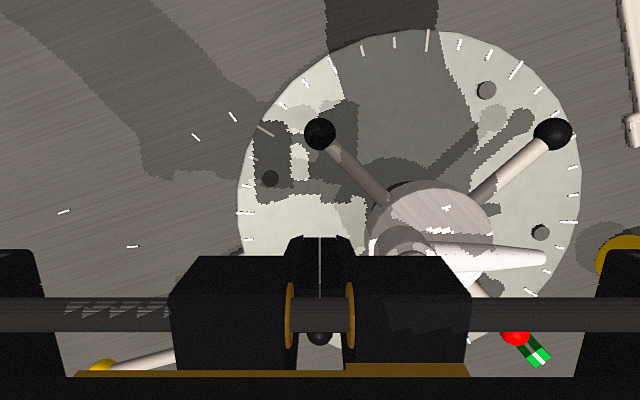

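```bash
python3 - <<'E'
from h import *
np.set_printoptions(precision=4,suppress=True)
a=r.snapshot("scene");b=r.snapshot("side")
print(two(a,(260.5,137),b,(359.8,158.8)),plane(a,260.5,137,.084),plane(b,359.8,158.8,.084))
# tongue direction: black spoke etc. pin top approx
print("pin",two(a,(269,133.5),b,(369.2,160.5)))
E
```

```text
(array([ 0.5833, -0.1665,  0.0822]), np.float64(0.0033604352548053376)) [ 0.583  -0.1669  0.084 ] [ 0.5826 -0.1602  0.084 ]
pin (array([ 0.5596, -0.1603,  0.0833]), np.float64(0.0003526548847295225))
```

play_rows(targets=[[[0,0,0],[0.4,-0.6,0],255],[[0,0,0],[0.63,-0.95,0],255],[[0,0,0],[0.63,-0.95,0],255],[[0,0,0],[0.63,-0.95,0],255],[[0,0,0],[0.63,-0.95,0],255]])

```text
clock: 9.05
tool_pos: [0.6148, -0.2133, 0.1765]
eef_rot: [0.112, 0.699, -0.111, 0.697]
contact_force: [0.8, 0.6, -0.1]
opening: 0.005
```

play_rows(targets=[[[0,0,0],[0.25,-0.5,0],255],[[0,0,0],[0,0,-0.5],255],[[0,0,0],[0,0,0],255]])

```text
clock: 9.35
tool_pos: [0.6224, -0.232, 0.154]
eef_rot: [0.112, 0.701, -0.112, 0.696]
contact_force: [-1.6, 0.3, 0.1]
opening: 0.005
```

```bash
python3 m.py; python3 - <<'E'
from h import *
a=r.snapshot("scene")["color"][60:240,180:400,::-1];b=r.snapshot("side")["color"][90:270,260:480,::-1]
cv2.imwrite("pics/c7.png",np.hstack([cv2.resize(a,None,fx=1.8,fy=1.8),cv2.resize(b,None,fx=1.8,fy=1.8)]))
w=r.snapshot("wrist");cv2.imwrite("pics/w7.png",w["color"][:,:,::-1])
E
```

```text
scene [319.82, 202.73] [316, 199, 8, 8, 44] r 0.1113 ang 26.13
side [298.64, 212.29] [294, 208, 10, 10, 73] r 0.1124 ang 26.8
tcp [ 0.6239 -0.2307  0.1567] rel r 0.2703 ang -73.7 F [ 0.1756  0.4952 -0.6461] 9.45
```

View pics/c7.png

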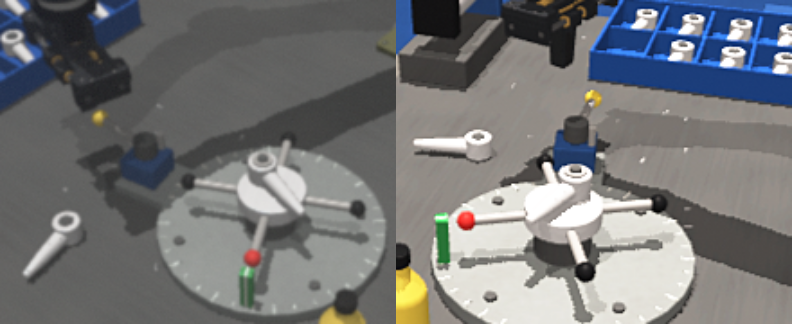

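View pics/w7.png

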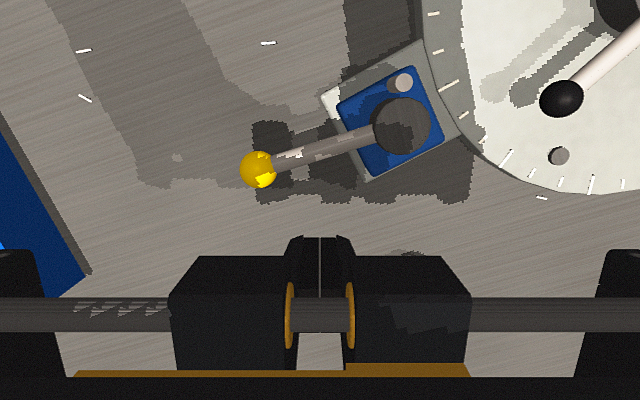

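```bash
python3 - <<'E'
from h import *
np.set_printoptions(precision=4,suppress=True)
w=r.snapshot("wrist")
y=plane(w,258,169,.0725);L=plane(w,402,123,.084);p=plane(w,400,82,.084)
print(y,L,p,np.linalg.norm((y-L)[:2]),np.degrees(np.arctan2(*(y-L)[1::-1])))
L=np.array([.5835,-.1705]);home=-80
for a in range(-62,-160,-7):
    print(a,(L+.062*np.array([np.cos(np.radians(a)),np.sin(np.radians(a))])).round(4))
E
```

```text
[ 0.5833 -0.2577  0.0725] [ 0.5824 -0.165   0.084 ] [ 0.56   -0.1605  0.084 ] 0.09268611323595449 -89.42150482275062
-62 [ 0.6126 -0.2252]
-69 [ 0.6057 -0.2284]
-76 [ 0.5985 -0.2307]
-83 [ 0.5911 -0.232 ]
-90 [ 0.5835 -0.2325]
-97 [ 0.5759 -0.232 ]
-104 [ 0.5685 -0.2307]
-111 [ 0.5613 -0.2284]
-118 [ 0.5544 -0.2252]
-125 [ 0.5479 -0.2213]
-132 [ 0.542  -0.2166]
-139 [ 0.5367 -0.2112]
-146 [ 0.5321 -0.2052]
-153 [ 0.5283 -0.1986]
```

The wrist view shows the lever's yellow ball at (258,169), its hub at (402,125) and the stop pin at (400,83). The ball-to-hub distance comes out at 92.7 mm against 92 given, and the fingertips are clear on the +x side. Lowering, then pushing along the arc.

play_rows(targets=[[[0,0,0],[0,0,-0.5],255],[[0,0,0],[0,0,-0.5],255],[[0,0,0],[0,0,-0.4],255],[[0,0,0],[0,0,-0.25],255],[[0,0,0],[0,0,0],255]])

```text
clock: 10.15
tool_pos: [0.6241, -0.2315, 0.0909]
eef_rot: [0.112, 0.699, -0.111, 0.697]
contact_force: [-1.2, 0.5, 0.1]
opening: 0.008
```

play_rows(targets=[[[0,0,0],[-0.15,0,0],255],[[0,0,0],[-0.15,0,0],255],[[0,0,0],[-0.12,0,0],255],[[0,0,0],[-0.12,0,0],255],[[0,0,0],[-0.12,-0.01,0],255]])

```text
clock: 10.65
tool_pos: [0.5994, -0.2323, 0.0929]
eef_rot: [0.112, 0.697, -0.111, 0.699]
contact_force: [2.8, 0.1, 0.2]
opening: 0.003
```

play_rows(targets=[[[0,0,0],[-0.18,0.03,-0.03],255],[[0,0,0],[-0.19,0,-0.02],255],[[0,0,0],[-0.19,0.01,0],255],[[0,0,0],[-0.19,0.03,0],255],[[0,0,0],[-0.18,0.06,0],255]])

```text
clock: 11.15
tool_pos: [0.562, -0.227, 0.0904]
eef_rot: [0.112, 0.697, -0.111, 0.699]
contact_force: [4.6, -0.2, 0.0]
opening: 0.007
```

```bash
cat > m2.py <<'E'
from h import *
import sys
np.set_printoptions(precision=4,suppress=True)
L=np.array([.583,-.168])
for n,roi in(("scene",(200,80,345,200)),("side",(330,110,470,215))):
    s=r.snapshot(n)
    for c,st in blobs(s,"yellow",roi):
        d=plane(s,*c,.0725)[:2]-L; print(n,c,st[4],"r",np.hypot(*d).round(4),"ang",np.degrees(np.arctan2(d[1],d[0])).round(1))
a=r.snapshot("scene")["color"][60:240,180:400,::-1];b=r.snapshot("side")["color"][90:270,260:480,::-1]
cv2.imwrite(f"pics/{sys.argv[1]}.png",np.hstack([cv2.resize(a,None,fx=1.8,fy=1.8),cv2.resize(b,None,fx=1.8,fy=1.8)]))
d=r.get_state()["tool_pos"][:2]-L; print("tcp rel r",np.hypot(*d),"ang",np.degrees(np.arctan2(d[1],d[0])),r.get_state()["contact_force"])
E
python3 m2.py c8
```

```text
side [390.88, 151.67] 57 r 0.0939 ang -129.6
tcp rel r 0.06354607792180694 ang -111.15083920156628 [ 0.4118 -0.5592 -0.315 ]
```

View pics/c8.png

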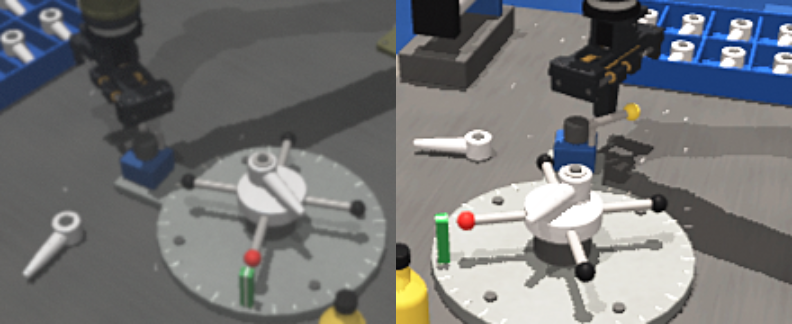

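play_rows(targets=[[[0,0,0],[-0.16,0.08,0],255],[[0,0,0],[-0.15,0.09,0],255],[[0,0,0],[-0.14,0.11,0],255],[[0,0,0],[-0.12,0.13,0],255],[[0,0,0],[0,0,0],255]])

```text
clock: 11.85
tool_pos: [0.5368, -0.2098, 0.0901]
eef_rot: [0.111, 0.699, -0.111, 0.697]
contact_force: [1.4, -1.7, 0.4]
opening: 0.002
```

```bash
python3 m2.py c9
```

```text
side [398.01, 159.88] 69 r 0.0919 ang -157.2
tcp rel r 0.06250649479158851 ang -137.4029491652188 [-0.9556 -0.9434 -0.7026]
```

play_rows(targets=[[[0,0,0],[-0.04,0.07,0],255],[[0,0,0],[-0.03,0.07,0],255],[[0,0,0],[-0.02,0.05,0],255],[[0,0,0],[0,0,0],255]])

```text
clock: 12.45
tool_pos: [0.5342, -0.203, 0.09]
eef_rot: [0.111, 0.699, -0.112, 0.698]
contact_force: [0.5, -1.2, -0.7]
opening: 0.012
```

```bash
python3 m2.py c10
```

```text
side [398.56, 162.3] 71 r 0.0914 ang -164.8
tcp rel r 0.059814755930757815 ang -144.19020639528233 [-1.151  -2.2806 -0.4647]
```

View pics/c10.png

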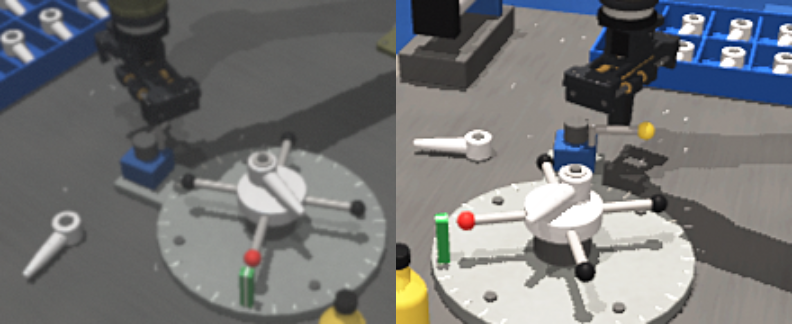

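play_rows(targets=[[[0,0,0],[-0.01,0.04,0],255],[[0,0,0],[-0.01,0.04,0],255],[[0,0,0],[0,0,0],255]])

```text
clock: 12.95
tool_pos: [0.5336, -0.1998, 0.0901]
eef_rot: [0.111, 0.699, -0.112, 0.698]
contact_force: [-1.9, -2.9, -0.6]
opening: 0.004
```

play_rows(targets=[[[0,0,0],[-0.01,0.04,0],255],[[0,0,0],[0,0,0],255],[[0,0,0],[0,0,0],255]])

```text
clock: 13.25
tool_pos: [0.5334, -0.1987, 0.0901]
eef_rot: [0.111, 0.698, -0.112, 0.698]
contact_force: [-1.4, -4.2, -0.4]
opening: 0.009
```

```bash
python3 m2.py c11
```

```text
side [398.57, 163.55] 75 r 0.0911 ang -168.6
tcp rel r 0.058307069606223554 ang -148.2450566929263 [-2.3874 -5.0099 -1.8695]
```

play_rows(targets=[[[0,0,0],[-0.005,0.03,0],255],[[0,0,0],[0,0,0],255],[[0,0,0],[0,0,0],255]])

```text
clock: 13.75
tool_pos: [0.5333, -0.1985, 0.0902]
eef_rot: [0.111, 0.698, -0.112, 0.698]
contact_force: [-0.8, -6.1, -1.9]
opening: 0.005
```

play_rows(targets=[[[0,0,0],[-0.005,0.03,0],255],[[0,0,0],[0,0,0],255],[[0,0,0],[0,0,0],255]])

```text
clock: 14.05
tool_pos: [0.5332, -0.1983, 0.0902]
eef_rot: [0.111, 0.698, -0.113, 0.698]
contact_force: [-0.5, -7.9, -1.7]
opening: 0.005
```

```bash
python3 m2.py c12
```

```text
side [398.62, 163.5] 76 r 0.0913 ang -168.5
tcp rel r 0.058274902651929465 ang -148.6608488075554 [-0.9628 -8.496  -2.408 ]
```

The lever has stopped: the ball didn't move over a further 2.4 mm of commanded push, and the force rose to about 8.5 N. Backing off and lifting clear.

play_rows(targets=[[[0,0,0],[0.02,-0.1,0],255],[[0,0,0],[0.03,-0.2,0],255],[[0,0,0],[0.03,-0.3,0],255],[[0,0,0],[0,0,0.5],255],[[0,0,0],[0,0,0.8],255]])

```text
clock: 14.75
tool_pos: [0.5356, -0.22, 0.1412]
eef_rot: [0.112, 0.699, -0.111, 0.697]
contact_force: [0.3, -0.2, 0.3]
opening: 0.002
```

play_rows(targets=[[[0,0,0],[0,-0.5,0.8],255],[[0,0,0],[0,-0.5,0.8],255],[[0,0,0],[0,-0.5,0.5],255],[[0,0,0],[0,0,0],255],[[0,0,0],[0,0,0],255]])

```text
clock: 15.25
tool_pos: [0.5364, -0.2797, 0.2259]
eef_rot: [0.112, 0.698, -0.111, 0.698]
contact_force: [0.6, 0.1, -0.5]
opening: 0.004
```

```bash
python3 m2.py c13; python3 m.py; python3 - <<'E'
from h import *
cv2.imwrite("pics/w13.png",r.snapshot("wrist")["color"][:,:,::-1])
E
```

```text
scene [280.55, 119.18] 33 r 0.0949 ang -168.5
side [398.62, 163.55] 78 r 0.0913 ang -168.6
tcp rel r 0.11969745654792321 ang -113.04994366710676 [-0.1975  0.6268 -0.6768]
scene [319.78, 202.8] [316, 199, 8, 8, 45] r 0.1116 ang 26.11
side [298.64, 212.29] [294, 208, 10, 10, 73] r 0.1124 ang 26.8
tcp [ 0.5363 -0.2787  0.2252] rel r 0.3077 ang -92.2 F [0.0396 1.6067 0.2163] 15.55
```

View pics/c13.png

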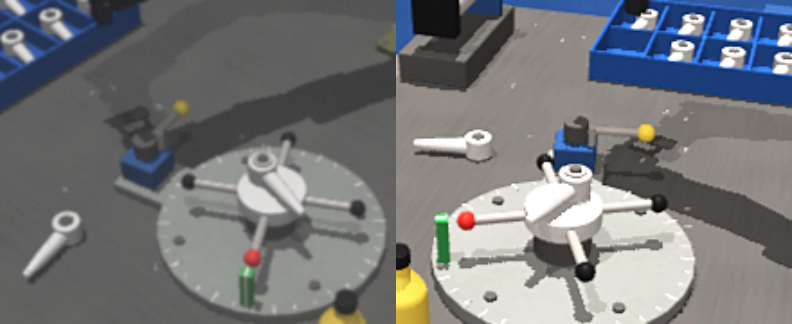

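View pics/w13.png

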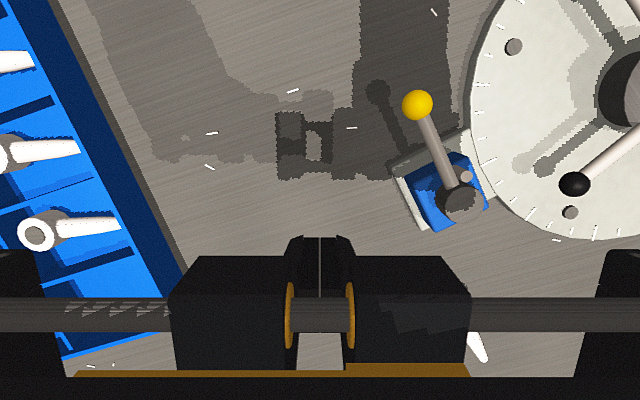

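The lever lies against its pin in the wrist view: pin at (467,176), yellow ball at (417,105). The red ball is still on the mark, and the casting looks undisturbed and the arm is clear. Handing in.

```bash
python3 - <<'E'
from h import *
b0=cv2.imread("pics/side0.png");b1=r.snapshot("side")["color"][:,:,::-1]
for nm,(x0,y0,x1,y1) in {"bottle":(240,220,285,300),"wrench":(305,295,415,335),"casting":(265,160,318,182)}.items():
    print(nm,"mean abs diff",np.abs(b0[y0:y1,x0:x1].astype(int)-b1[y0:y1,x0:x1]).mean().round(2))
print(r.finish_job())
E
```

```text
bottle mean abs diff 3.74
wrench mean abs diff 3.94
casting mean abs diff 3.77
the job is handed in; nothing more can be done
None
```

The job is done and handed in at about 15.6 s of the 64 s allowed; `finish_job` gives no verdict, so these are my own checks. I pushed the far black spoke about 155° clockwise with the shut fingertips until the red ball faced the mark. Then I pushed the lock lever clockwise onto its stop pin.

- **Red ball:** after release it stood at 26.1° in the scene view and 26.8° in the side view. The mark measured 26.1° and 26.85° in the same views, so the ball is within about 1 mm, against 8 mm allowed. The two cameras disagree by about 0.7° (1.4 mm) on the absolute angle.
- **Lock lever:** it stopped moving at -168.5° in world bearing. It held there over two further small pushes while the force rose to about 8.5 N, and it stayed there after release. I had estimated home at about -170°; the wrist picture also shows it against the pin.
- **Forces:** the highest I read was about 9 N, against the 35 N limit. I only read the force at the end of each move.
- **Casting, bottle and wrench:** before and after side-view pictures of all three differ only by a small, even amount, consistent with image noise. The arm was clear of everything at hand-in.

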